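Fit the spice grinder's cup onto its sprung drive

TASK

Stand the steel grinding cup upright in the collar of the white spice grinder and turn it gently until the sprung drive bar in the base drops into the slots under the cup, so that the cup sits fully home by itself. Stop turning as soon as the drive has caught: do not force, wrench or drop the cup, and leave everything else on the counter where it is.

Things in the scene. Friction and masses are not known exactly. Their poses are not given: they have to be found in the camera images.
- cup_center (a point): Centre of the loose grinding cup, on its axis, 36 mm above its underside, z up the axis. A straight steel cup 62 mm across, 72 mm tall in all, open at the top, about 300 g. Its black foot is 84 mm across and 14 mm thick (81 mm across over the lowest 8 mm); the steel wall runs from 14 to 72 mm above the underside.
- deck (a point): Centre of the grinder's deck: the flat floor, 80 mm above the counter, on which the cup's underside rests when home; z up. A collar, 86 mm inside and 128 mm outside, rises 16 mm above the deck and centres the 84 mm foot of the cup.
- plunger (a joint): The sprung drive bar: flat steel, 40 mm long, 8 mm wide, top 6 mm above the deck when up. Value: how far it is pressed down, m: 0 up, at most 0.0065. Its spring pushes up with 2 N when up, 5 N when level with the deck, so a cup whose slots miss it rests on it 2 to 6 mm too high; when a slot comes over it, it springs back to 0 and the cup can go down.
- grinder: The white motor base, fixed to the counter, 152 mm across; origin on its axis at the counter, z up, -x towards its red button (not used). The drive bar stands on its axis in any direction (bearing not given; seen in the collar until the cup is on). The motor's gearing holds the bar from turning: once it has caught, turning the cup further only strains it.
- cup: The grinding cup; origin at the centre of its underside, z up its axis. Two slots, 10 mm wide, 8 mm deep and open in the middle, cross under the foot along its x and y axes, so it fits over the drive bar in four positions, 90 degrees apart.
- lid: Bystander: the grinder's clear domed lid, 72 mm across and 52 mm tall, standing on the counter. Origin at the centre of its underside.
- spice_box: Bystander: open teak spice box 140 x 200 x 55 mm. Origin under its centre.
- ladle: Bystander: speckled blue enamel ladle, bowl 82 mm across, 285 mm handle along its -x. Origin under the bowl.
- jar_paprika: Bystander: red spice jar, 48 mm across, 95 mm tall. Origin under its centre.
- jar_turmeric: Bystander: yellow spice jar, 48 mm across, 95 mm tall. Origin under its centre.
- spoon: Bystander: small steel spoon with a wooden handle, 150 mm long along its x. Origin under its middle.
Things that resemble listed ones, but are neither listed nor needed, are in the scene too. What is shaped like the cup but pink is not meant.

How it is judged (in metres and radians):
On the way, in this order (a step that is already met when the one before it is completed fails the run):
1. the cup stands in the grinder's collar, within 9 mm of home (horizontal distance between cup and deck below 0.004 m and z of cup in the frame of deck below 0.009 m and angle between cup's own z axis and vertical below 0.1 rad).
2. the drive bar has sprung up into the slots and the cup is down on the deck (value of joint plunger below 0.001 m and z of cup in the frame of deck below 0.0012 m), for 0.2 s.
At the end, for the whole second after the job is handed in: The cup stands by itself in the collar, upright, its underside on the deck (within 1.2 mm), centred, at rest, with the drive bar sprung up (within 1 mm) into its slots (all of step 2 and horizontal distance between cup and deck below 0.003 m and angle between cup's own z axis and vertical below 0.03 rad and linear speed of cup below 0.01 m/s); the robot touches nothing.
It fails at once if the cup was forced, dropped or wrenched against the grinder or its drive (over 30 N) (contact force between cup and grinder above 30 N).
It fails at once if a bystander was moved more than 15 mm (distance of any of lid, spice_box, ladle, jar_paprika, jar_turmeric, spoon from where it was at the start of the episode above 0.015 m).
It also fails if it takes over 64 s, if anything falls off the work surface, if the arm or the gripper's body presses on something with over 40 N, if the wrist force passes 120 N, or if a joint passes its speed limit or range.

ROBOT

A 6-joint arm with a two-finger parallel gripper is mounted at the origin on the work surface. World frame = base frame: x ahead of the robot, y to its left, z up, the work surface at z = 0. Lengths are in mm, angles in rad, forces in N, time in s.
With the tool pointing down it reaches from about 350 to 775 mm from the base axis. Payload 7.3 kg.
Tool frame: the origin (TCP) lies at the very end of the fingers, on their centre line; the grasp point (between the pads) lies 19 mm behind it; x points along the fingers, y is the direction in which the jaws open and shut, and the axes are right-handed (so a half turn about x gives the same grasp; the last joint's range is limited). The gripper opens to 92 mm and grips with 3 to 60 N. Pads are 19 mm wide; open, the fingers measure 130 mm over their backs; the gripper's body (75 mm by 190 mm) begins 47 mm behind the grasp point.
Start: joints at [1.053, 0.342, 1.524, -0, 1.275, -0.146], TCP at [190.717, 489.157, 197.441] pointing down, gripper open.
Joint ranges: [-2.53, 2.53], [-0.77, 2.02], [0.04, 2.7], [-1, 4.14], [0.28, 2.66], [-3.11, 3.11]. Speed limits (rad/s): [2.57, 2.57, 3.14, 3.14, 3.14, 3.14].

INTERFACE

Orientations are given as [roll, pitch, yaw] about the fixed x, y, z axes, in that order (R = Rz(yaw) Ry(pitch) Rx(roll)).
In Python, from plant import bot gives the robot as it stands.
- The arm moves only by the tool step_arm, never from a script. Its argument "targets" is a list that holds one entry, the list of rows, each a list of 4 numbers: the shift along the tool's x, y, z in m, then the turn about the tool's x in degrees. A call has exactly 5 rows; each row is the pose to reach, as a shift and turn from the pose measured when the call began, along the tool's axes at that moment; what a row does not reach only later rows make up. A row lasts 1/12 s, in which the tool goes at most 41.7 mm and 7.16 degrees, less where a joint would pass 70% of its speed; a pose out of reach is approached as far as the arm can. A call with a gripper value outside its range is refused whole. "jaw" is the closure, from 0 (fully open) to 1 (shut), set as the call begins (left out, the last holds). The fingers move at their own pace and stop on an object; the grip force is fixed at half the most. Time passes only in rows, so rows that repeat a pose let the fingers close, or fill a call up. It gives the time, the measured TCP pose, the force and the opening at its end, in the units of the state.
- bot.get_obs(): the state, without advancing time (a new reading comes with each control period).
- bot.capture(name): name is "side" or "top" or "wrist"; returns a dict with "color" (420x560x3 uint8, red, green, blue), "depth" (420x560 float32, mm along the optical axis (not along the pixel's ray), 0 where there is no reading), "fov_y" (degrees; the focal length in pixels is half the picture's height over the tangent of half this angle, whatever the lens; pixels are square), "cx", "cy" (the principal point, pixels), "dist_coeffs" ([k1, k2, p1, p2, k3] as OpenCV has them; the pictures are not rectified), "rvec" (rotation vector, rad) and "tvec" (3), from world to camera coordinates, as OpenCV has them. Camera axes: x right, y down, z forward; pixel columns grow to the right and rows downward; lengths in mm; the calibration is good to about 2 mm. A picture is of the moment at which its call begins.
- bot.close_job(): hands the job in, once; it reports no verdict.
The state is a dict: "time": time; "joint_positions": joint angles; "dq": joint speeds; "tau": joint torques, N m; "tool_pos": TCP position; "tcp_rot": TCP orientation; "contact_force": force on the tool from outside, world axes, zero at the start; "moment": the same for the moment, N m; "grip_width": finger opening in mm.
Only numpy, scipy, OpenCV 4.12 (cv2) and the standard library are available. Lean on these libraries where they do the work, as an engineer would, in place of code of your own. Each camera call takes 0.05 s, during which the arm holds its last target. There are 200 camera calls.

## Working session

There is one attempt and no reset: what is moved stays moved. The work goes in short steps, Python scripts to look and compute and a tool call to move; the robot and the scene stay as the last step left them, time stands still between calls to the robot, and variables do not carry over. Pictures are saved under pics/ and viewed, about 8 in all and at most 12, crops included, and the job is handed in when it is done.

Besides the shell and the picture viewer there is one more tool, called after "Emit:" as name([rows], argument=value, ...), one row to a line, values as JSON. step_arm: Moves the arm, as the interface text tells. Its arguments: {"type":"object","properties":{"targets":{"type":"array","items":{"type":"array","items":{"type":"array","items":{"type":"number"}}}},"jaw":{"type":"number"}},"required":["targets"]}

```bash
mkdir -p pics; cat > h.py <<'E'
import numpy as np, cv2, pickle
from plant import bot
def cap(n):
    c=bot.capture(n); pickle.dump(c,open(f'{n}.pkl','wb')); return c
def load(n): return pickle.load(open(f'{n}.pkl','rb'))
def K(c):
    h,w=c['color'].shape[:2]; f=h/2/np.tan(np.radians(c['fov_y'])/2)
    return np.array([[f,0,c['cx']],[0,f,c['cy']],[0,0,1.]])
def world(c,uv,z=None,depth=None):
    """uv pixels -> world; on plane z=..., or with depth"""
    uv=np.atleast_2d(np.array(uv,float))
    n=cv2.undistortPoints(uv[:,None],K(c),np.array(c['dist_coeffs'],float))[:,0]
    d=np.c_[n,np.ones(len(n))]
    R=cv2.Rodrigues(np.array(c['rvec'],float))[0]; t=np.array(c['tvec'],float).ravel()
    o=-R.T@t; dw=d@R
    if z is not None: return o+dw*((z-o[2])/dw[:,2])[:,None]
    if depth is None: depth=np.array([c['depth'][int(round(v)),int(round(u))] for u,v in uv])
    return o+dw*np.array(depth)[:,None]
def save(c,name,box=None,s=1):
    im=c['color'][:,:,::-1]
    if box: x0,y0,x1,y1=box; im=im[y0:y1,x0:x1]
    cv2.imwrite('pics/'+name,cv2.resize(im,None,fx=s,fy=s,interpolation=cv2.INTER_CUBIC))
E
python3 - <<'E'
from h import *
a=cap('top');b=cap('side')
save(a,'top0.png',None,1.4);save(b,'side0.png')
print(bot.get_obs())
E
```

```text
{'time': 0.1, 'joint_positions': array([ 1.05299040e+00,  3.42643285e-01,  1.52491012e+00,  9.84429176e-06,
        1.27538959e+00, -1.46000976e-01]), 'dq': array([-0.00128076, -0.00118333, -0.00229067, -0.00011573,  0.00032225,
       -0.00035781]), 'tau': array([ 1.68895349e-03, -4.32004917e+01, -2.44696462e+01,  7.20232632e-02,
        5.25958801e-02, -4.47040054e-05]), 'tool_pos': array([190.51103157, 488.79186178, 196.82351928]), 'tcp_rot': array([-1.72376876,  1.56944595, -2.09557658]), 'contact_force': array([-0.00369204,  0.67056718,  0.14138738]), 'moment': array([-0.0516017 ,  0.03581843, -0.00884187]), 'grip_width': 92.15580647263477}
```

View pics/top0.png

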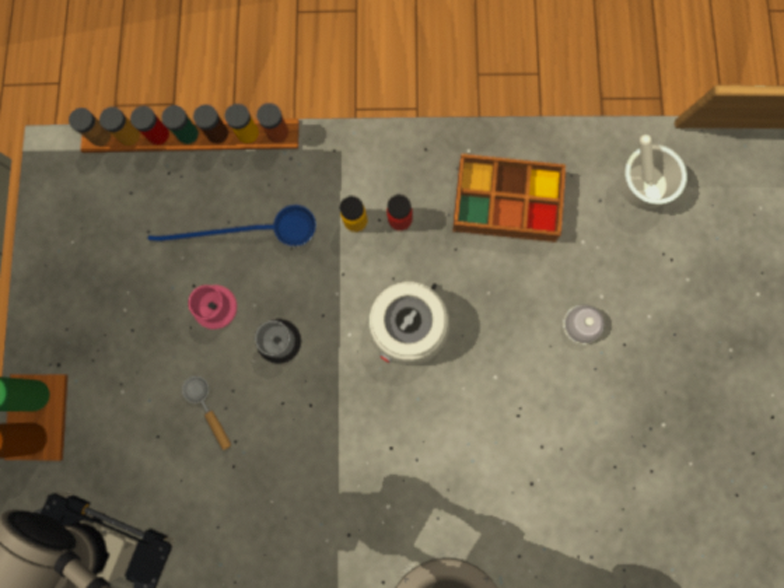

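View pics/side0.png

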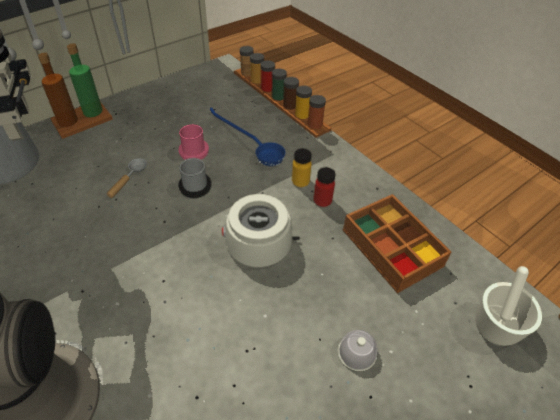

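Top view at 1.4x: the cup-shaped things are a pink one at (212,306) and a steel one with a black foot at (277,341). The steel one fits the description. The grinder is at (408,320), and its bar runs diagonally in the collar. I'll confirm with an enlarged crop.

```bash
python3 - <<'E'
from h import *
a=load('top')
save(a,'crop1.png',(130,190,330,270),4)
# cup: depth points
for n,uv in [('cupc',(198,243)),('grinder',(291.5,228))]:
    print(n,world(a,[uv]))
R=cv2.Rodrigues(np.array(a['rvec']))[0];print('cam',-R.T@np.array(a['tvec']).ravel(), K(a)[0,0])
# point cloud
vv,uu=np.mgrid[0:420,0:560]; P=world(a,np.c_[uu.ravel(),vv.ravel()],depth=a['depth'].ravel())
ok=a['depth'].ravel()>0
np.save('P.npy',P.reshape(420,560,3))
Q=P.reshape(420,560,3)
np.set_printoptions(precision=0,suppress=True,linewidth=200)
print(Q[243,176:222]);print(Q[228,255:325:2])
E
```

```text
cupc [[500.72216265 305.06308027  36.26012128]]
grinder [[531.53887553  63.53422948  83.67087471]]
cam [ 374.21688356   52.17923307 1313.68835129] 499.59316534844294
[[505. 371.   1.]
 [505. 370.  -5.]
 [505. 366.   0.]
 [504. 362.   4.]
 [505. 360.   1.]
 [505. 358.  -2.]
 [497. 338.  73.]
 [497. 335.  77.]
 [499. 337.  56.]
 [500. 337.  43.]
 [501. 336.  36.]
 [503. 337.  19.]
 [503. 335.  17.]
 [503. 332.  19.]
 [503. 330.  15.]
 [503. 327.  19.]
 [502. 323.  23.]
 [503. 323.  14.]
 [503. 320.  16.]
 [501. 313.  34.]
 [501. 311.  34.]
 [501. 308.  36.]
 [501. 305.  36.]
 [501. 302.  37.]
 [501. 301.  29.]
 [502. 300.  20.]
 [502. 297.  24.]
 [502. 295.  21.]
 [502. 293.  18.]
 [497. 281.  70.]
 [496. 277.  78.]
 [498. 278.  58.]
 [500. 277.  47.]
 [501. 278.  31.]
 [502. 277.  17.]
 [503. 275.  15.]
 [503. 273.  14.]
 [502. 270.  16.]
 [502. 267.  17.]
 [504. 268.  -5.]
 [504. 264.   3.]
 [504. 261.   4.]
 [505. 260.  -6.]
 [504. 256.   0.]
 [504. 254.   0.]
 [504. 251.   3.]]
[[543. 161.   1.]
 [543. 156.   1.]
 [543. 150.   3.]
 [543. 145.  -0.]
 [533. 135.  74.]
 [533. 130.  79.]
 [530. 123.  98.]
 [531. 119.  95.]
 [530. 114.  98.]
 [531. 109.  95.]
 [532. 105.  82.]
 [532. 100.  82.]
 [533.  95.  77.]
 [532.  90.  80.]
 [532.  85.  83.]
 [532.  80.  81.]
 [532.  75.  79.]
 [531.  70.  87.]
 [532.  65.  84.]
 [531.  60.  89.]
 [532.  55.  82.]
 [532.  50.  76.]
 [532.  45.  76.]
 [532.  40.  81.]
 [532.  35.  81.]
 [532.  30.  81.]
 [532.  25.  81.]
 [530.  20.  94.]
 [529.  16.  97.]
 [530.  11.  95.]
 [530.   6.  93.]
 [529.   1.  97.]
 [531.  -5.  82.]
 [542. -14.  -1.]
 [541. -19.   2.]]
```

View pics/crop1.png

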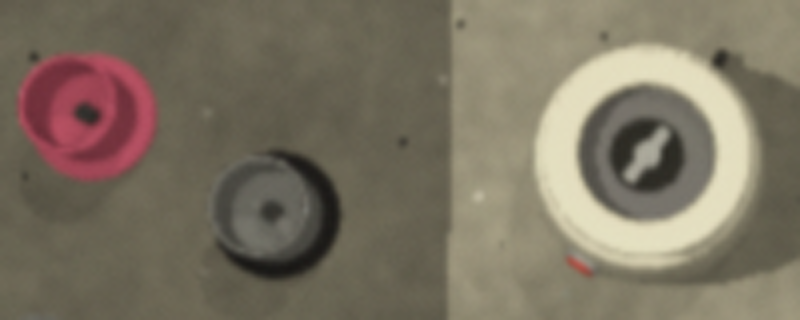

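The crop confirms it: a grey steel cup with a black foot, rim centre about (261,206) and foot centre about (279,215), both in 4x pixels. The bar runs from about (630,178) to (661,130). Next I'll measure the cup, the grinder and the wrist camera's geometry.

```bash
cat >> h.py <<'E'
from scipy.spatial.transform import Rotation as Ro
from scipy.optimize import least_squares
def fit(p,r=None):
    m=p.mean(0)
    if r: return least_squares(lambda q:np.hypot(*(p-q).T)-r,m,loss='soft_l1').x
    return least_squares(lambda q:np.hypot(*(p-q[:2]).T)-q[2],[*m,40],loss='soft_l1').x
def tool():
    o=bot.get_obs(); return o,Ro.from_euler('xyz',o['tcp_rot']).as_matrix()
def to_tool(dxyz):
    o,R=tool(); return R.T@(np.array(dxyz,float))
E
python3 - <<'E'
from h import *
np.set_printoptions(precision=2,suppress=True)
a=load('top')
o,R=tool(); print('tool axes cols\n',R)
c4=lambda pts:[(130+u/4-.375,190+v/4-.375) for u,v in pts]
# crop readings: rim circle, foot circle, collar inner top & outer
print('rim c',world(a,c4([(261,206)]),z=72),'foot',world(a,c4([(279,215)]),z=10))
print('bar',world(a,c4([(630,178),(661,130),(646,154)]),z=86))
Q=np.load('P.npy').reshape(-1,3)
def sel(c,r0,r1,z0,z1):
    d=np.hypot(Q[:,0]-c[0],Q[:,1]-c[1]);return Q[(d<r1)&(d>r0)&(Q[:,2]>z0)&(Q[:,2]<z1)]
col=sel((531,60),30,72,92,105);print('collar mean',col.mean(0),len(col))
hsv=cv2.cvtColor(a['color'],cv2.COLOR_RGB2HSV)
g=cv2.cvtColor(a['color'],cv2.COLOR_RGB2GRAY)
for n in('wrist','side'):
    w=cap(n);Rw=cv2.Rodrigues(np.array(w['rvec']))[0];p=-Rw.T@np.array(w['tvec']).ravel()
    print(n,'pos',p,'axis',Rw[2],'f',K(w)[0,0]);
    if n=='wrist':print('in tool',R.T@(p-o['tool_pos']),'axis in tool',R.T@Rw[2],'right',R.T@Rw[0],w['dist_coeffs'])
E
```

```text
tool axes cols
 [[-0.    0.36  0.93]
 [-0.    0.93 -0.36]
 [-1.   -0.   -0.  ]]
rim c [[501.95 305.98  72.  ]] foot [[502.31 306.6   10.  ]]
bar [[516.09  74.44  86.  ]
 [545.84  55.03  86.  ]
 [530.94  64.44  86.  ]]
collar mean [531.07  63.46  96.28] 1120
wrist pos [126.13 514.7  385.34] axis [ 0.24 -0.09 -0.97] f 375.81032545786803
in tool [-188.5     0.5   -69.43] axis in tool [0.97 0.   0.26] right [-0.  1. -0.] [-0.06  0.    0.    0.    0.  ]
side pos [ 180.16 -447.21  800.81] axis [ 0.41  0.54 -0.74] f 437.4368725978601
```

Emit:
step_arm([
  [[0,-0.058,0.355,0],[0,-0.058,0.355,0],[0,-0.058,0.355,0],[0,-0.058,0.355,0],[0,-0.058,0.355,0]],
], jaw=0)

```text
time: 0.62
tool_pos: [371.3, 381.8, 197.2]
tcp_rot: [-1.787, 1.57, -2.159]
contact_force: [-0.0, 0.8, -0.4]
grip_width: 91.9
```

Emit:
step_arm([
  [[0.03,-0.023,0.149,0],[0.067,-0.023,0.149,0],[0.067,-0.023,0.149,0],[0.067,-0.023,0.149,0],[0.067,-0.023,0.149,0]],
])

```text
time: 1.03
tool_pos: [504.9, 301.5, 125.6]
tcp_rot: [-1.945, 1.565, -2.321]
contact_force: [-2.1, -1.3, 0.6]
grip_width: 92.1
```

Emit:
step_arm([
  [[0,0,0,0],[0,0,0,0],[0,0,0,0],[0,0,0,0],[0,0,0,0]],
])

```text
time: 1.45
tool_pos: [504.3, 302.6, 126.6]
tcp_rot: [-1.857, 1.566, -2.232]
contact_force: [1.3, -0.1, -0.0]
grip_width: 91.9
```

```bash
python3 - <<'E'
from h import *
np.set_printoptions(precision=3,suppress=True)
w=cap('wrist'); o,R=tool(); print(o['tool_pos'],o['joint_positions'],o['contact_force'],'\n',R)
np.save('obs_cup.npy',o['tool_pos'])
save(w,'w1.png',None,1.4)
E
```

```text
[504.371 302.47  126.499] [ 0.411  0.521  1.443 -0.003  1.183 -0.784] [-0.451  0.042 -0.1  ] 
 [[-0.003  0.366  0.931]
 [-0.004  0.931 -0.366]
 [-1.    -0.005 -0.001]]
```

View pics/w1.png

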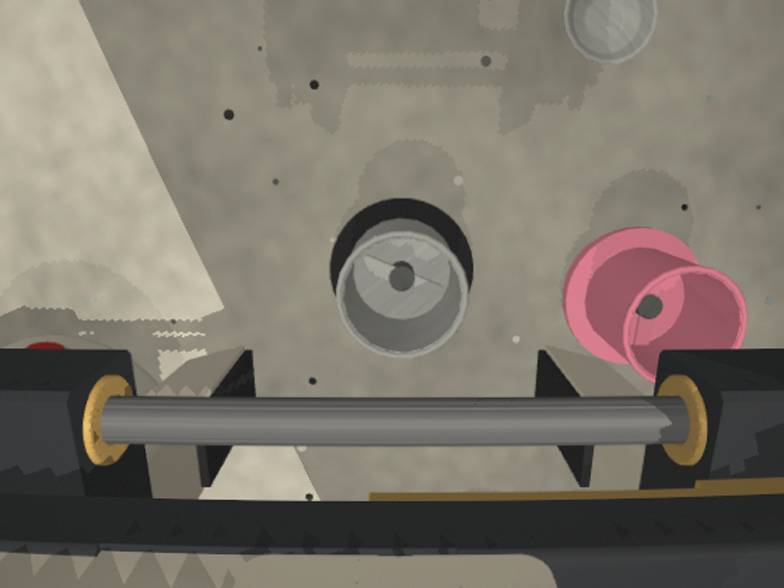

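The wrist view shows the steel cup at (402,295): rim edges 336–469 across and 232–357 down, in 1.4x pixels. The pink cup is off to the right, clear of the right finger. Now I'll compute the cup's position relative to the tool.

```bash
python3 - <<'E'
from h import *
np.set_printoptions(precision=2,suppress=True)
w=load('wrist'); o,R=tool()
s=lambda pts:[((u+.5)/1.4-.5,(v+.5)/1.4-.5) for u,v in pts]
rim=world(w,s([(336,295),(469,295),(402,232),(402,357)]),z=72);print(rim)
c=fit(rim[:,:2],31);print('rim',c)
ft=world(w,s([(330,267),(474,267),(402,198)]),z=14);print(ft);cf=fit(ft[:,:2],42);print('foot',cf)
for q in(c,cf): print(R.T@(np.array([*q,0])-np.array([*o['tool_pos'][:2],0])))
d=world(w,s([(365,256),(443,287)]),z=20);d=d[1]-d[0];print('blade bearing',np.degrees(np.arctan2(d[1],d[0])))
E
```

```text
[[489.19 278.65  72.  ]
 [512.37 337.89  72.  ]
 [472.55 318.99  72.  ]
 [530.19 296.6   72.  ]]
rim [501.44 308.01]
[[483.96 269.96  14.  ]
 [514.63 348.31  14.  ]
 [462.22 323.56  14.  ]]
foot [501.35 308.33]
[-0.01  4.09 -4.75]
[-0.01  4.35 -4.96]
blade bearing 46.54898005948932
```

Emit:
step_arm([
  [[0.0,0.004,-0.005,0],[0.03,0.004,-0.005,0],[0.06,0.004,-0.005,0],[0.09,0.004,-0.005,0],[0.096,0.004,-0.005,0]],
])

```text
time: 1.92
tool_pos: [497.5, 307.1, 26.4]
tcp_rot: [-2.159, 1.559, -2.533]
contact_force: [-1.0, 0.0, -0.1]
grip_width: 91.6
```

Emit:
step_arm([
  [[0,0,0,0],[0,0,0,0],[0,0,0,0],[0,0,0,0],[0,0,0,0]],
])

```text
time: 2.33
tool_pos: [498.4, 307.6, 28.0]
tcp_rot: [-2.105, 1.562, -2.478]
contact_force: [-1.1, 0.1, 0.1]
grip_width: 91.9
```

```bash
python3 - <<'E'
from h import *
np.set_printoptions(precision=4,suppress=True)
o,R=tool(); print(o['tool_pos'],o['contact_force'],'\n',R, R.T@np.array([501.4-o['tool_pos'][0],308.2-o['tool_pos'][1],0]))
E
```

```text
[498.4314 307.5832  27.9556] [-1.1001  0.0757  0.0518] 
 [[-0.0073  0.3652  0.9309]
 [-0.0057  0.9309 -0.3652]
 [-1.     -0.008  -0.0047]] [-0.0253  1.6583  2.5382]
```

Emit:
step_arm([
  [[0,0.001,0.0015,0],[0,0.0017,0.0025,0],[0,0.0017,0.0025,0],[0,0.0017,0.0025,0],[0,0.0017,0.0025,0]],
])

```text
time: 2.75
tool_pos: [501.4, 308.2, 27.9]
tcp_rot: [-2.106, 1.561, -2.48]
contact_force: [0.4, 0.1, -0.6]
grip_width: 91.8
```

Emit:
step_arm([
  [[0,0,0,0],[0,0,0,0],[0,0,0,0],[0,0,0,0],[0,0,0,0]],
], jaw=1)

```text
time: 3.17
tool_pos: [501.2, 308.0, 27.9]
tcp_rot: [-2.092, 1.561, -2.466]
contact_force: [-0.0, -1.7, 0.9]
grip_width: 63.1
```

Emit:
step_arm([
  [[0,0,0,0],[0,0,0,0],[0,0,0,0],[0,0,0,0],[0,0,0,0]],
])

```text
time: 3.58
tool_pos: [501.2, 308.0, 27.9]
tcp_rot: [-2.093, 1.561, -2.466]
contact_force: [0.2, -0.2, 0.3]
grip_width: 61.9
```

Emit:
step_arm([
  [[-0.01,0,0,0],[-0.04,0,0,0],[-0.07,0,0,0],[-0.1,0,0,0],[-0.12,-0.005,0.005,0]],
])

```text
time: 4.0
tool_pos: [505.1, 303.4, 151.3]
tcp_rot: [-2.08, 1.564, -2.453]
contact_force: [0.6, 0.2, -2.8]
grip_width: 61.8
```

Emit:
step_arm([
  [[-0.01,-0.02,0.02,0],[-0.015,-0.045,0.045,0],[-0.015,-0.07,0.07,0],[-0.015,-0.095,0.095,0],[-0.015,-0.11,0.11,0]],
])

```text
time: 4.42
tool_pos: [568.5, 157.7, 167.1]
tcp_rot: [-1.908, 1.563, -2.282]
contact_force: [-0.3, 1.1, -3.1]
grip_width: 61.8
```

Emit:
step_arm([
  [[0,-0.02,0.02,0],[0,-0.045,0.045,0],[0,-0.07,0.07,0],[0,-0.09,0.09,0],[0,-0.09,0.09,0]],
])

```text
time: 4.83
tool_pos: [621.0, 35.4, 167.5]
tcp_rot: [-1.649, 1.562, -2.029]
contact_force: [-0.5, -0.1, -2.6]
grip_width: 61.9
```

Emit:
step_arm([
  [[0,0,0,0],[0,0,0,0],[0,0,0,0],[0,0,0,0],[0,0,0,0]],
])

```text
time: 5.25
tool_pos: [620.7, 36.5, 167.6]
tcp_rot: [-1.669, 1.562, -2.047]
contact_force: [0.2, -0.0, -3.8]
grip_width: 61.9
```

```bash
python3 - <<'E'
from h import *
np.set_printoptions(precision=4,suppress=True)
o,R=tool(); print(o['tool_pos'],o['joint_positions'],o['contact_force'],o['moment'],'\n',R, R.T@np.array([531.1-o['tool_pos'][0],63.8-o['tool_pos'][1],0]))
w=cap('wrist');save(w,'w2.png',None,1.4)
E
```

```text
[620.6532  36.536  167.6155] [-0.0597  0.5462  1.2789 -0.0085  1.3202 -1.2508] [ 0.1745 -0.0409 -3.8386] [-0.0041  0.0328  0.0158] 
 [[-0.0041  0.3687  0.9295]
 [-0.008   0.9295 -0.3687]
 [-1.     -0.009  -0.0009]] [  0.1517  -7.6743 -93.2962]
```

View pics/w2.png

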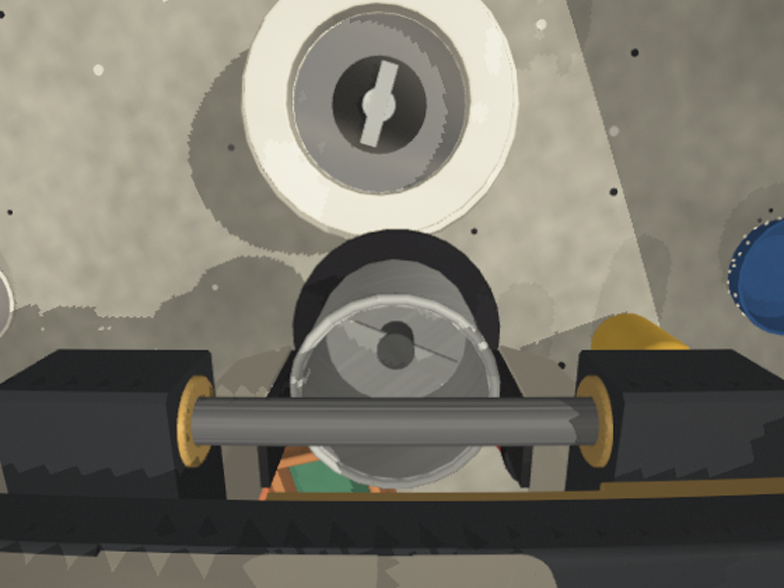

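The wrist view shows the grinder hub at (379,104), the bar from (386,60) to (369,147), and the collar's inner edge at x 291–469. The held cup's rim spans x 291–500, y 295–488, and the foot x 293–500, top 230. I'll fit the collar's edges by ray casting in plane z = 96, and the cup in the same frame.

```bash
python3 - <<'E'
from h import *
np.set_printoptions(precision=2,suppress=True)
w=load('wrist'); o,R=tool()
s=lambda pts:[((u+.5)/1.4-.5,(v+.5)/1.4-.5) for u,v in pts]
im=w['color'].astype(int); white=(im.min(2)>150)&(im.max(2)>205)
cv2.imwrite('pics/mask.png',(white*255).astype(np.uint8))
c0=np.array([379/1.4,104/1.4]); I=[];Ou=[]
for a in np.radians(np.arange(0,360,4)):
    r=np.arange(45,110,.25); x=c0[0]+r*np.cos(a);y=c0[1]+r*np.sin(a)
    k=(x>1)&(x<558)&(y>1)&(y<418); m=np.zeros(len(r),bool); m[k]=white[y[k].round().astype(int),x[k].round().astype(int)]
    if m.any():
        i=m.argmax(); I.append((x[i],y[i]))
for zz in(96,):
    p=world(w,I,z=zz)[:,:2]; q=fit(p); d=np.hypot(*(p-q[:2]).T); g=abs(d-q[2])<2; print('inner free',q,g.sum(),len(p),'fix',fit(p[g],43)); print((d-q[2]).round(1))
    gc=fit(p[g],43)
u=o['tool_pos'][2]-27.9
rim=world(w,s([(291,390),(500,390),(395,295),(395,488)]),z=u+72)[:,:2]; print('rim',fit(rim),fit(rim,31))
ft=world(w,s([(293,330),(500,330),(396,230)]),z=u+14)[:,:2]; cf=fit(ft,42);print('foot',cf,ft)
b=world(w,s([(386,60),(369,147)]),z=86); d=b[1]-b[0]; print('bar c',b.mean(0),'bearing',np.degrees(np.arctan2(d[1],d[0])))
bl=world(w,s([(350,320),(457,361)]),z=u+20); d=bl[1]-bl[0]; print('blade bearing',np.degrees(np.arctan2(d[1],d[0])))
for n,c in(('grinder',gc),('cup rim',fit(rim,31)),('cup foot',cf)): print(n,R.T@np.array([*(c-o['tool_pos'][:2]),0]))
E
```

```text
inner free [529.65  64.05  43.5 ] 88 90 fix [529.66  64.03]
[-0.2 -0.  -0.2 -0.3 -0.   0.2  0.1  0.1  0.3 -0.  -0.  -0.4 -0.2  0.2
 -0.1 -0.4  0.3  0.2 -0.2  0.3  0.3 -0.1  0.4  0.4 -0.1  0.2  0.2 -0.3
  0.   0.   0.   0.   0.  -0.1  0.2  0.5 -0.2 -0.3 -2.5 -0.2 -0.2  0.2
 -0.1 -0.   0.1  0.5 -0.2 -3.4  0.1  0.1  0.2 -0.1  0.3  0.  -0.2  0.5
 -0.3  0.1  0.4  0.1  0.3 -0.1  0.1 -0.2  0.1  0.   0.1 -0.   0.  -0.3
  0.2 -0.2  0.2  0.3 -0.3  0.3  0.2 -0.3 -0.  -0.1  0.  -0.5  0.1  0.1
 -0.3  0.1  0.   0.1 -0.2  0.3]
rim [621.47  37.4   31.55] [621.42  37.42]
foot [621.1  37.5] [[604.45  -1.14]
 [635.19  77.13]
 [582.    52.81]]
bar c [529.55  63.28  86.  ] bearing -33.51705173669196
blade bearing 46.482212800887496
grinder [  0.15  -7.88 -94.84]
cup rim [-0.01  1.22  0.26]
cup foot [-0.01  1.18 -0.06]
```

View pics/mask.png

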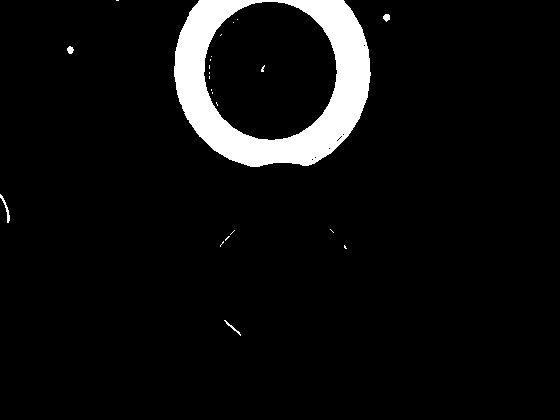

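Emit:
step_arm([
  [[0,-0.003,-0.025,0],[0,-0.006,-0.06,0],[0,-0.009,-0.088,0],[0,-0.0091,-0.095,0],[0,-0.0091,-0.095,0]],
])

```text
time: 5.72
tool_pos: [527.5, 64.2, 168.5]
tcp_rot: [-1.668, 1.562, -2.044]
contact_force: [1.3, 0.4, -2.4]
grip_width: 62.4
```

Emit:
step_arm([
  [[0,0,0,0],[0,0,0,0],[0,0,0,0],[0,0,0,0],[0,0,0,0]],
])

```text
time: 6.13
tool_pos: [528.0, 63.9, 168.2]
tcp_rot: [-1.684, 1.562, -2.06]
contact_force: [0.0, -0.6, -2.9]
grip_width: 62.2
```

```bash
cat > g.py <<'E'
from h import *
np.set_printoptions(precision=4,suppress=True)
R0=np.array([[-0.0041,0.3687,0.9295],[-0.008,0.9295,-0.3687],[-1,-0.009,-0.0009]])
G=np.array([620.6532,36.536,167.6155])+R0@[0.15,-9.1,-94.95]
o,R=tool(); d=np.array([*(G[:2]-o['tool_pos'][:2]),0])
print('t',o['time'],'G',G,'tcp',o['tool_pos'],'shift tool',R.T@d,'F',o['contact_force'],'M',o['moment'],'tilt',R[2,1:],'under z',o['tool_pos'][2]-27.9-80,'q6',o['joint_positions'][5])
E
python3 g.py
```

```text
t 6.1333 G [529.0414  63.0844 167.6329] tcp [527.968   63.9025 168.1739] shift tool [ 0.002  -0.3664  1.2989] F [ 0.028  -0.6442 -2.8915] M [ 0.0073 -0.0145 -0.0121] tilt [-0.0089 -0.001 ] under z 60.27385365427017 q6 -1.2099645862197426
```

Emit:
step_arm([
  [[0.01,-0.0004,0.0013,0],[0.022,-0.0004,0.0013,0],[0.034,-0.0004,0.0013,0],[0.04,-0.0004,0.0013,0],[0.04,-0.0004,0.0013,0]],
])

```text
time: 6.55
tool_pos: [527.8, 62.5, 126.1]
tcp_rot: [-1.982, 1.56, -2.358]
contact_force: [-0.1, -0.2, -2.7]
grip_width: 61.8
```

Emit:
step_arm([
  [[0,0,0,0],[0,0,0,0],[0,0,0,0],[0,0,0,0],[0,0,0,0]],
])

```text
time: 6.97
tool_pos: [528.1, 62.6, 126.6]
tcp_rot: [-1.916, 1.56, -2.292]
contact_force: [-0.1, 0.4, -3.1]
grip_width: 61.7
```

```bash
python3 g.py; python3 -c "
from h import *
w=cap('wrist');save(w,'w3.png',(130,60,430,320),2.6)"
```

```text
t 6.9667 G [529.0414  63.0844 167.6329] tcp [528.1084  62.5796 126.6075] shift tool [-0.0105  0.8124  0.6821] F [-0.1244  0.4388 -3.0998] M [-0.0176 -0.0504 -0.0434] tilt [-0.0099 -0.0036] under z 18.707455545439558 q6 -1.211273948855002
```

View pics/w3.png

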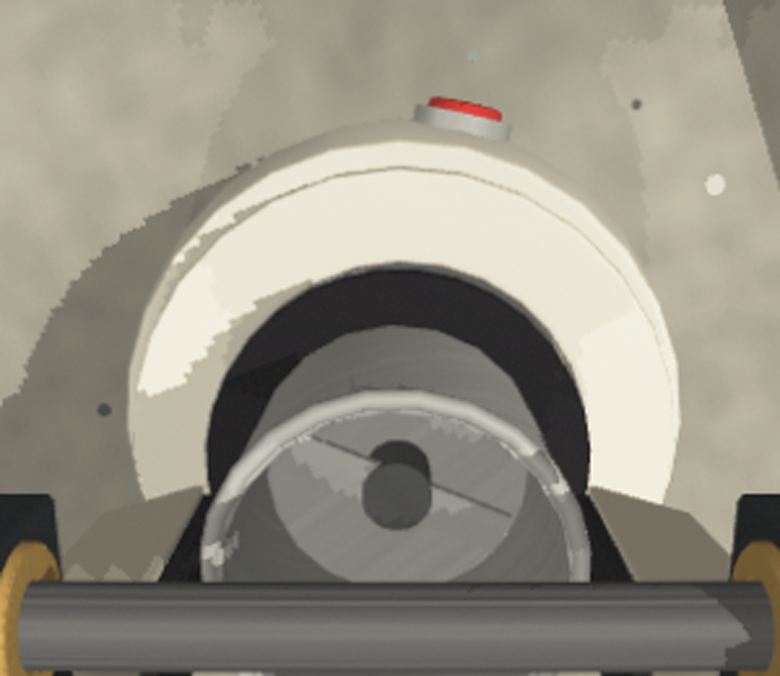

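The view shows the foot concentric with the collar opening to within about 1 mm: foot x 208–590, base 128–680 in the crop. The fingers clear the collar. I'll correct the last 0.8/0.7 mm and enter slowly.

Emit:
step_arm([
  [[0,0.0008,0.0007,0],[0.001,0.0008,0.0007,0],[0.002,0.0008,0.0007,0],[0.003,0.0008,0.0007,0],[0.003,0.0008,0.0007,0]],
])

```text
time: 7.43
tool_pos: [528.8, 63.1, 123.2]
tcp_rot: [-1.969, 1.56, -2.346]
contact_force: [-0.2, -0.4, -3.8]
grip_width: 61.8
```

Emit:
step_arm([
  [[0.001,0,0,0],[0.002,0,0,0],[0.003,0,0,0],[0.004,0,0,0],[0.004,0,0,0]],
])

```text
time: 7.85
tool_pos: [528.6, 63.0, 118.9]
tcp_rot: [-2.001, 1.559, -2.377]
contact_force: [-0.1, -1.3, -3.6]
grip_width: 61.9
```

```bash
python3 g.py
```

```text
t 7.85 G [529.0414  63.0844 167.6329] tcp [528.5649  63.0205 118.9183] shift tool [-0.0044  0.2346  0.4196] F [-0.1227 -1.2826 -3.6483] M [ 0.0224 -0.0013  0.0028] tilt [-0.0104 -0.0048] under z 11.018333978381719 q6 -1.2102745580003478
```

Emit:
step_arm([
  [[0.0005,0.0002,0.0004,0],[0.001,0.0002,0.0004,0],[0.0015,0.0002,0.0004,0],[0.002,0.0002,0.0004,0],[0.002,0.0002,0.0004,0]],
])

```text
time: 8.27
tool_pos: [528.9, 63.1, 116.8]
tcp_rot: [-2.011, 1.559, -2.387]
contact_force: [0.2, 0.1, -3.3]
grip_width: 62.1
```

Emit:
step_arm([
  [[0.0004,0,0,0],[0.0008,0,0,0],[0.0012,0,0,0],[0.0015,0,0,0],[0.0015,0,0,0]],
])

```text
time: 8.68
tool_pos: [528.9, 63.0, 115.3]
tcp_rot: [-2.019, 1.559, -2.396]
contact_force: [-0.4, -0.2, -3.0]
grip_width: 61.8
```

```bash
python3 g.py
```

```text
t 8.6833 G [529.0414  63.0844 167.6329] tcp [528.8539  63.0201 115.2568] shift tool [-0.0021  0.1287  0.1507] F [-0.3646 -0.2122 -3.004 ] M [-0.0415 -0.0236 -0.0362] tilt [-0.0105 -0.005 ] under z 7.356848439486129 q6 -1.2101372459977267
```

Emit:
step_arm([
  [[0.0004,0,0,0],[0.0008,0,0,0],[0.0012,0,0,0],[0.0015,0,0,0],[0.0015,0,0,0]],
])

```text
time: 9.1
tool_pos: [528.9, 63.0, 113.9]
tcp_rot: [-2.001, 1.559, -2.378]
contact_force: [0.1, 0.0, -2.0]
grip_width: 62.0
```

Emit:
step_arm([
  [[0.0002,0,0,0],[0.0005,0,0,0],[0.0007,0,0,0],[0.001,0,0,0],[0.001,0,0,0]],
])

```text
time: 9.52
tool_pos: [529.0, 63.0, 112.9]
tcp_rot: [-1.993, 1.559, -2.369]
contact_force: [-0.4, -0.4, -2.1]
grip_width: 61.7
```

```bash
python3 g.py
```

```text
t 9.5167 G [529.0414  63.0844 167.6329] tcp [528.9751  62.9926 112.9132] shift tool [-0.0013  0.1098  0.0279] F [-0.4095 -0.415  -2.0658] M [-0.021   0.1012  0.0331] tilt [-0.0104 -0.0047] under z 5.013213529944153 q6 -1.2101589607901095
```

Emit:
step_arm([
  [[0.0002,0,0,0],[0.0005,0,0,0],[0.0007,0,0,0],[0.001,0,0,0],[0.001,0,0,0]],
])

```text
time: 9.93
tool_pos: [529.0, 63.0, 111.9]
tcp_rot: [-1.992, 1.559, -2.369]
contact_force: [-0.0, -0.3, -0.1]
grip_width: 61.8
```

```bash
python3 g.py
```

```text
t 9.9333 G [529.0414  63.0844 167.6329] tcp [528.9698  62.9786 111.902 ] shift tool [-0.0014  0.1247  0.0276] F [-0.0287 -0.3302 -0.0956] M [ 0.0006  0.1106 -0.0015] tilt [-0.0103 -0.0046] under z 4.002045493539526 q6 -1.21012716331705
```

The spring now carries the cup's weight (Fz −3.3 → −0.1 N at z ≈ 4 mm), so the cup rests on the bar, slots not aligned. I'll turn it counter-clockwise in small steps and watch for Fz to fall back to about −3 N.

Emit:
step_arm([
  [[0,0,0,-1],[0,0,0,-2],[0,0,0,-3],[0,0,0,-4],[0,0,0,-4]],
])

```text
time: 10.35
tool_pos: [529.1, 63.0, 112.0]
tcp_rot: [-2.047, 1.56, -2.352]
contact_force: [0.3, -0.3, -1.4]
grip_width: 62.1
```

```bash
python3 g.py
```

```text
t 10.35 G [529.0414  63.0844 167.6329] tcp [529.0851  62.982  111.9567] shift tool [-0.0005  0.0846 -0.0725] F [ 0.3385 -0.2967 -1.4141] M [0.0731 0.0282 0.005 ] tilt [-0.0099 -0.0051] under z 4.056733604166141 q6 -1.2813850661313266
```

Emit:
step_arm([
  [[0,0,0,-0.7],[0,0,0,-1.4],[0,0,0,-2],[0,0,0,-2],[0,0,0,-2]],
])

```text
time: 10.77
tool_pos: [529.1, 63.0, 112.0]
tcp_rot: [-2.077, 1.56, -2.348]
contact_force: [-0.2, 0.2, -0.4]
grip_width: 61.4
```

```bash
python3 g.py
```

```text
t 10.7667 G [529.0414  63.0844 167.6329] tcp [529.1162  62.9794 111.9612] shift tool [-0.0002  0.0812 -0.1002] F [-0.2003  0.2371 -0.4022] M [-0.0121  0.0202  0.0226] tilt [-0.0097 -0.0054] under z 4.061233215657126 q6 -1.3163383872571597
```

Emit:
step_arm([
  [[0,0,0,-0.7],[0,0,0,-1.4],[0,0,0,-2],[0,0,0,-2],[0,0,0,-2]],
])

```text
time: 11.18
tool_pos: [529.1, 63.0, 111.9]
tcp_rot: [-2.109, 1.56, -2.344]
contact_force: [0.2, 0.1, -0.7]
grip_width: 61.6
```

```bash
python3 g.py
```

```text
t 11.1833 G [529.0414  63.0844 167.6329] tcp [529.128   62.9829 111.948 ] shift tool [-0.0001  0.0785 -0.1079] F [ 0.2207  0.1367 -0.7346] M [ 0.0162 -0.0377  0.0135] tilt [-0.0096 -0.0057] under z 4.047980131427039 q6 -1.351315788409267
```

Emit:
step_arm([
  [[0,0,0,-0.7],[0,0,0,-1.4],[0,0,0,-2],[0,0,0,-2],[0,0,0,-2]],
])

```text
time: 11.6
tool_pos: [529.2, 63.0, 112.0]
tcp_rot: [-2.138, 1.56, -2.338]
contact_force: [-0.7, -0.2, -0.0]
grip_width: 61.7
```

```bash
python3 g.py
```

```text
t 11.6 G [529.0414  63.0844 167.6329] tcp [529.1528  62.9903 111.9752] shift tool [ 0.0001  0.07   -0.1279] F [-0.7276 -0.1955 -0.034 ] M [-0.0493 -0.0518  0.0139] tilt [-0.0093 -0.006 ] under z 4.075180609865612 q6 -1.3862468477267462
```

Emit:
step_arm([
  [[0,0,0,-1],[0,0,0,-2],[0,0,0,-3],[0,0,0,-3],[0,0,0,-3]],
])

```text
time: 12.02
tool_pos: [529.1, 63.0, 111.9]
tcp_rot: [-2.199, 1.56, -2.346]
contact_force: [-0.5, -0.4, -0.6]
grip_width: 61.7
```

Emit:
step_arm([
  [[0,0,0,-1],[0,0,0,-2],[0,0,0,-3],[0,0,0,-3],[0,0,0,-3]],
])

```text
time: 12.43
tool_pos: [529.1, 63.0, 111.9]
tcp_rot: [-2.248, 1.56, -2.343]
contact_force: [-0.1, -0.3, -0.3]
grip_width: 61.6
```

Emit:
step_arm([
  [[0,0,0,-1],[0,0,0,-2],[0,0,0,-3],[0,0,0,-3],[0,0,0,-3]],
])

```text
time: 12.85
tool_pos: [529.1, 63.0, 112.0]
tcp_rot: [-2.298, 1.56, -2.341]
contact_force: [0.8, -0.6, -0.8]
grip_width: 62.4
```

Emit:
step_arm([
  [[0,0,0,-1],[0,0,0,-2],[0,0,0,-3],[0,0,0,-3],[0,0,0,-3]],
])

```text
time: 13.27
tool_pos: [529.1, 63.0, 111.9]
tcp_rot: [-2.349, 1.56, -2.339]
contact_force: [-0.2, 0.3, -0.2]
grip_width: 62.4
```

Emit:
step_arm([
  [[0,0,0,-1],[0,0,0,-2],[0,0,0,-3],[0,0,0,-3],[0,0,0,-3]],
])

```text
time: 13.68
tool_pos: [529.1, 63.0, 112.0]
tcp_rot: [-2.405, 1.56, -2.343]
contact_force: [0.6, -0.2, -0.9]
grip_width: 61.5
```

Emit:
step_arm([
  [[0,0,0,-1],[0,0,0,-2],[0,0,0,-3],[0,0,0,-4],[0,0,0,-4]],
])

```text
time: 14.1
tool_pos: [529.1, 63.0, 111.9]
tcp_rot: [-2.474, 1.56, -2.341]
contact_force: [-0.0, -1.2, -0.2]
grip_width: 61.8
```

Emit:
step_arm([
  [[0,0,0,-1],[0,0,0,-2],[0,0,0,-3],[0,0,0,-4],[0,0,0,-4]],
])

```text
time: 14.52
tool_pos: [528.9, 63.1, 111.7]
tcp_rot: [-2.61, 1.559, -2.405]
contact_force: [0.0, 0.6, -3.3]
grip_width: 62.0
```

Fz jumped to −3.3 N: the bar has dropped in after about 33° of turning. I'll stop turning and check the moment.

```bash
python3 g.py
```

```text
t 14.5167 G [529.0414  63.0844 167.6329] tcp [528.8716  63.1386 111.6663] shift tool [-0.001  -0.0875  0.1552] F [ 0.0236  0.6328 -3.2583] M [ 0.0502 -0.0451 -0.0647] tilt [-0.0058 -0.0098] under z 3.766262799985043 q6 -1.7910219156157956
```

Emit:
step_arm([
  [[0.0005,0,0,0],[0.001,0,0,0],[0.0015,0,0,0],[0.002,0,0,0],[0.002,0,0,0]],
])

```text
time: 14.93
tool_pos: [528.7, 63.2, 109.4]
tcp_rot: [-2.639, 1.559, -2.435]
contact_force: [-0.6, 0.2, -3.7]
grip_width: 61.7
```

```bash
python3 g.py
```

```text
t 14.9333 G [529.0414  63.0844 167.6329] tcp [528.7188  63.1732 109.4431] shift tool [-0.0022 -0.1524  0.2979] F [-0.5776  0.1543 -3.718 ] M [ 0.0446 -0.0304 -0.0364] tilt [-0.0056 -0.0102] under z 1.5430600643545347 q6 -1.7909407830612236
```

Emit:
step_arm([
  [[0.0003,0,0,0],[0.0005,0,0,0],[0.0008,0,0,0],[0.0008,0,0,0],[0.0008,0,0,0]],
])

```text
time: 15.35
tool_pos: [528.7, 63.2, 108.6]
tcp_rot: [-2.644, 1.559, -2.44]
contact_force: [-0.0, -0.3, -1.9]
grip_width: 61.8
```

```bash
python3 g.py
```

```text
t 15.35 G [529.0414  63.0844 167.6329] tcp [528.6745  63.1561 108.6254] shift tool [-0.0027 -0.1447  0.3447] F [-0.0282 -0.3015 -1.9185] M [ 0.0454 -0.0305  0.036 ] tilt [-0.0056 -0.0103] under z 0.7253512928436123 q6 -1.790944120991576
```

Emit:
step_arm([
  [[0.0001,0,0,0],[0.0002,0,0,0],[0.0003,0,0,0],[0.0003,0,0,0],[0.0003,0,0,0]],
])

```text
time: 15.77
tool_pos: [528.7, 63.2, 108.3]
tcp_rot: [-2.644, 1.559, -2.44]
contact_force: [0.5, -0.2, -2.5]
grip_width: 61.9
```

Emit:
step_arm([
  [[0.0001,0,0,0],[0.0002,0,0,0],[0.0003,0,0,0],[0.0003,0,0,0],[0.0003,0,0,0]],
])

```text
time: 16.18
tool_pos: [528.7, 63.2, 108.0]
tcp_rot: [-2.646, 1.559, -2.441]
contact_force: [0.6, 0.1, -4.1]
grip_width: 61.9
```

```bash
python3 g.py
```

```text
t 16.1833 G [529.0414  63.0844 167.6329] tcp [528.6712  63.1665 108.0084] shift tool [-0.0027 -0.1555  0.3459] F [ 0.5963  0.109  -4.1407] M [ 0.0731 -0.0732 -0.0124] tilt [-0.0056 -0.0103] under z 0.10843891027442965 q6 -1.7909514506425945
```

Emit:
step_arm([
  [[0.0001,0,0,0],[0.0002,0,0,0],[0.0003,0,0,0],[0.0003,0,0,0],[0.0003,0,0,0]],
])

```text
time: 16.6
tool_pos: [528.7, 63.2, 107.9]
tcp_rot: [-2.633, 1.559, -2.428]
contact_force: [-0.6, 0.7, 1.6]
grip_width: 61.8
```

The cup is seated: deck reaction about 5 N, TCP z 107.9. Now release.

Emit:
step_arm([
  [[0,0,0,0],[0,0,0,0],[0,0,0,0],[0,0,0,0],[0,0,0,0]],
], jaw=0)

```text
time: 17.02
tool_pos: [528.8, 63.2, 108.0]
tcp_rot: [-2.624, 1.559, -2.42]
contact_force: [-0.8, -0.8, -0.3]
grip_width: 89.5
```

Emit:
step_arm([
  [[0,0,0,0],[0,0,0,0],[0,0,0,0],[0,0,0,0],[0,0,0,0]],
])

```text
time: 17.43
tool_pos: [528.8, 63.2, 108.0]
tcp_rot: [-2.62, 1.559, -2.416]
contact_force: [-0.4, 0.3, -0.4]
grip_width: 92.2
```

```bash
python3 g.py
```

```text
t 17.4333 G [529.0414  63.0844 167.6329] tcp [528.7946  63.2013 107.985 ] shift tool [-0.0012 -0.1646  0.218 ] F [-0.3773  0.2671 -0.4253] M [ 0.094   0.0051 -0.0281] tilt [-0.0056 -0.0098] under z 0.08499295933657436 q6 -1.7909562909972938
```

Released and free of contact. I'll retreat straight up and check.

Emit:
step_arm([
  [[-0.01,0,0,0],[-0.03,0,0,0],[-0.055,0,0,0],[-0.08,0,0,0],[-0.1,0,0,0]],
])

```text
time: 17.85
tool_pos: [530.1, 64.0, 210.7]
tcp_rot: [-2.466, 1.561, -2.261]
contact_force: [0.7, 0.3, 0.7]
grip_width: 92.0
```

Emit:
step_arm([
  [[-0.02,0,0,0],[-0.03,0,0,0],[-0.03,0,0,0],[-0.03,0,0,0],[-0.03,0,0,0]],
])

```text
time: 18.27
tool_pos: [529.5, 64.2, 239.4]
tcp_rot: [-2.635, 1.559, -2.43]
contact_force: [-0.3, 0.2, -1.0]
grip_width: 91.5
```

```bash
python3 - <<'E'
from h import *
np.set_printoptions(precision=2,suppress=True)
b=cap('side'); w=cap('wrist'); o,R=tool(); print(o['tool_pos'],o['contact_force'])
s=cv2.resize(b['color'][170:290,190:330],None,fx=3.5,fy=3.5,interpolation=cv2.INTER_CUBIC)
ww=cv2.resize(w['color'],(560,420))[::,130:430]
cv2.imwrite('pics/end.png',np.hstack([s,ww])[:,:,::-1])
# heights of rim from depth, relative to collar top
d=w['depth']; vv,uu=np.mgrid[0:420,0:560]; Q=world(w,np.c_[uu.ravel(),vv.ravel()],depth=d.ravel())[d.ravel()>0]
r=np.hypot(Q[:,0]-529.4,Q[:,1]-63.5)
rim=Q[(r>26)&(r<36)&(Q[:,2]>140)&(Q[:,2]<165)]; col=Q[(r>46)&(r<58)&(Q[:,2]>88)&(Q[:,2]<106)]
print('rim z top pct',np.percentile(rim[:,2],[50,75,90]),len(rim),'collar',np.median(col[:,2]),len(col))
E
```

```text
[529.51  64.19 239.21] [0.79 0.26 0.04]
rim z top pct [153.35 154.09 154.64] 1711 collar 97.16364454688426 4491
```

View pics/end.png

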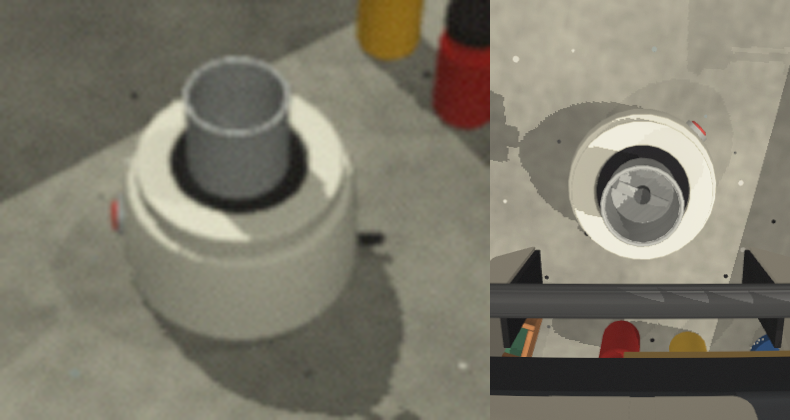

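The cup stands upright and centred in the collar. The rim is about 56.5 mm above the collar top, against 56 expected when home; resting on the bar it would be 59 or more. Handing in.

```bash
python3 -c "
from plant import bot
print(bot.close_job())"
```

```text
the job is handed in; nothing more can be done
None
```

The steel cup is in the grinder's collar and, by my checks, sits fully home on the drive bar. I've handed the job in; it reported no verdict.

I gripped the cup by its wall and centred it using wrist-camera measurements of the cup and the collar. I lowered it onto the bar until the spring carried its weight, then turned it counter-clockwise. After about 33° the vertical force jumped back to the cup's weight, so I stopped turning, lowered it to the deck, released it and raised the arm clear.

**Last checks:**
- **Seating:** The tool height at seating matched the deck to within about 0.1 mm. From the depth image, the rim is about 56–57 mm above the collar, against 56 mm expected when home.
- **Forces:** The largest reading was about 5 N, but I only read forces at the end of each move.
- **Position:** The final picture shows the cup upright and centred, with the gripper touching nothing. I did not measure whether the lid, jars and other items stayed put; the arm's path kept clear of them.

**What disagreed or stayed uncertain:**
- **Slot direction:** I guessed from a line inside the cup that it would catch after 10°, and that was wrong.
- **Camera offset:** The top and wrist cameras differed by 1–2 mm, so I used only the wrist camera's relative measurement.
- **Drive bar:** It cannot be seen under the cup, so I inferred that it had sprung up from the force and the height.

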